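# Shut down the bench air couplings

### The job

Shut down the two bench air couplings. Release the tapered blow nozzle by pushing its coupling's round collar in towards the block, so that it springs out, then draw it clear and lay it down gently on the soldering board. Push the capped closing plug, which stands loose and proud in the other coupling, home until it is gripped and stays in; leave the steel block and the small dish where they are.

Things in the scene. Friction and masses are not known exactly. Their poses are not given: they have to be found in the camera images.
- station_a: Fixed air coupling with the nozzle: aluminium block 74 x 56 mm, top 83 mm up, on a base plate 185 x 66 x 8. Origin on the bench under the block; x = tube axis, pointing INTO the bore; axis 55 mm above the bench. The tube also rests in an open cradle 36 wide, 10 thick, centred at x = -73 mm, lips up to 56 mm high. Which of the two couplings stands left varies.
- station_b: Fixed air coupling with the closing plug: aluminium block 74 x 56 mm, top 83 mm up, on a base plate 185 x 66 x 8. Origin on the bench under the block; x = tube axis, pointing INTO the bore; axis 55 mm above the bench. The tube also rests in an open cradle 36 wide, 10 thick, centred at x = -73 mm, lips up to 56 mm high. Same make as station_a.
- station_a_mouth (a point): Centre of the block's front face of station_a, on the tube axis, at x = -35 mm in its frame. Inside, sprung pawls grip the tube behind its bead, and a kick-out spring (3 to 4 N, damped: about half a second) pushes the tube out by about 22 mm once it is not gripped.
- station_a_collar (a point): Centre of the outer face of station_a's release collar, on the tube axis: brass disc 56 mm across, 8 thick, round the tube, face 20 mm before the block; rim 83 mm above the bench, top of the tube 63. x points into the block: push it that way, on the face beside or above the tube. The cradle begins 13 mm before this face.
- station_a_pressed (a joint): Travel of that collar in m: 0 = out, 0.008 = fully in. Spring 2 N at first, 3.5 N fully in, plus about 1 N friction; it frees the tube from about 0.006 on and springs back when let go.
- station_b_pressed (a joint): The same for station_b's collar. It need not be touched: the plug's bead drags it in while passing the grip, and it springs back to 0 when the plug is gripped.
- nozzle_mid (a point): Middle (and centre of mass within 5 mm) of the tapered steel blow nozzle, on its axis; x towards the coupling. Round, 18 mm across, 196 long, 0.15 kg: straight from 55 mm behind this point to 68 ahead, then a 33 mm insert; behind, a 40 mm taper. In station_a's frame it lies at x = -80 mm gripped, about -103 sprung out (then still about 33 mm in the bore).
- plug_end (a point): Centre of the outer end face of the capped closing plug (steel, 0.15 kg, tube 18 mm across, cap 32 across, 10 thick); x towards the coupling. In station_b's frame: starts loose at x = -139 mm; pushed along +x (some 10 N, up to 20 if askew) it passes the grip at -116, meets the stop at -112; let go, it rests gripped at -116, or if not gripped springs back to about -138.
- soldering_board: Fixed soldering board lying flat on the bench, 128 mm (x) by 268 (y), 24 thick; origin at the centre of its underside, z up.
- steel_block: Bystander: steel block 50 x 50 x 16 mm on the bench, origin under its centre.
- flux_dish: Bystander: round glazed dish 60 mm across, 26 high, origin under its centre.

How it is judged (in metres and radians):
On the way:
1. the nozzle is let out of the grip by its collar being pushed in (value of joint station_a_pressed above 0.003 m and x of nozzle_mid in the frame of station_a between -0.15 and -0.086 m), for 0.02 s.
At the end, for the whole second after the job is handed in: The nozzle lies at rest on the soldering board (its middle over the board, 9 mm or more inside the edges). The plug is gripped: its end face at most 119.5 mm out from its coupling's origin along the axis, and that collar has sprung back out (under 2 mm) (x of nozzle_mid in the frame of soldering_board between -0.055 and 0.055 m and y of nozzle_mid in the frame of soldering_board between -0.125 and 0.125 m and z of nozzle_mid in the frame of soldering_board between 0.026 and 0.043 m and contact force between nozzle and soldering_board above 0.3 N and linear speed of nozzle below 0.03 m/s and x of plug_end in the frame of station_b above -0.1195 m and value of joint station_b_pressed below 0.002 m); the robot touches nothing.
It fails at once if the steel block or the dish is moved by more than 20 mm (distance of any of steel_block, flux_dish from where it was at the start of the episode above 0.02 m).
It fails at once if the nozzle is dropped or thrown down (linear speed of nozzle above 1.2 m/s or contact force between nozzle and soldering_board above 60 N).
It also fails if it takes over 54 s, if anything falls off the work surface, if the arm or the gripper's body presses on something with over 40 N, if the wrist force passes 120 N, or if a joint passes its speed limit or range.

### The arm

A 6-joint arm with a two-finger parallel gripper is mounted at the origin on a cart in front of the work surface, level with it; the furniture and walls round the work are solid. World frame = base frame: x ahead of the robot, y to its left, z up, the work surface at z = 0. Lengths are in mm, angles in rad, forces in N, time in s.
With the tool pointing down it reaches from about 350 to 975 mm from the base axis. Payload 7.1 kg.
Tool frame: the origin (TCP) lies on the centre line of the jaws, within the pads' length; the fingertips stand 19 mm ahead of it and the grasp point (between the pads) is the TCP; z points along the fingers, y is the line along which they close (so a half turn about z gives the same grasp; the last joint's range is limited). The gripper opens to 88 mm and grips with 3 to 60 N. Pads are 20 mm wide; open, the fingers measure 115 mm over their backs; the gripper's body (75 mm by 178 mm) begins 61 mm behind the grasp point.
Start: joints at [1.318, 0.423, 1.63, -0, 1.089, -0.019], TCP at [144.766, 607.987, 241.675] pointing down, gripper open.
Joint ranges: [-3, 3], [-0.9, 2.11], [0.09, 2.58], [-1.31, 4.45], [0.11, 2.69], [-2.54, 2.54]. Speed limits (rad/s): [2.39, 2.39, 3.01, 3.14, 3.14, 3.14].

### API

Orientations are given as [roll, pitch, yaw] about the fixed x, y, z axes, in that order (R = Rz(yaw) Ry(pitch) Rx(roll)).
In Python, from plant import readout, read_camera, camera_info, order gives the robot as it stands.
- The arm moves only by the tool play_rows, never from a script. Its argument "moves" is a list that holds one entry, the list of rows, each a list of 6 numbers: the shift along the world's x, y, z in mm, then the turn, a rotation vector about the world's x, y, z in rad. A call has 1 to 20 rows; each row is the pose to reach, as a shift and turn from the pose commanded when the call began; what a row does not reach only later rows make up. A row lasts 1/10 s, in which the tool goes at most 50 mm and 8.59 degrees, less where a joint would pass 70% of its speed; a pose out of reach is approached as far as the arm can. A call with a gripper value outside its range is refused whole. "gripper" is the opening, from 0 (shut) to 1 (fully open), set as the call begins (left out, the last holds). The fingers move at their own pace and stop on an object; "squeeze" is the grip in N (left out, the last holds). Time passes only in rows, so rows that repeat a pose let the fingers close. It gives the time, the measured TCP pose, the force, the opening and the grip force at its end, in the units of the state.
- readout.get_obs(): the state, without advancing time (a new reading comes with each control period).
- read_camera(name): name is "scene" or "top" or "wrist"; returns the picture (480x640x3 uint8, red, green, blue); there is no depth.
- camera_info(name): a dict with "K" (3x3 intrinsics, pixels), "dist_coeffs" ([k1, k2, p1, p2, k3] as OpenCV has them; the pictures are not rectified), "R" (3x3) and "t" (3): a world point X has camera coordinates R X + t. Camera axes: x right, y down, z forward; pixel columns grow to the right and rows downward; lengths in mm; the calibration is good to about 2 mm. A picture is of the moment at which its call begins: read the wrist's pose just before it. camera_info takes no time and is no camera call; for the wrist camera it gives the pose at the moment of the call.
- order.hand_in(): hands the job in; it is judged then, once.
The state is a dict: "time": time; "joints": joint angles; "qd": joint speeds; "effort": joint torques, N m; "tool_pos": TCP position; "tcp_rot": TCP orientation; "force": force on the tool from outside, world axes, zero at the start; "ft_torque": the same for the moment, N m; "opening": finger opening in mm; "finger_force": force on a finger pad.
Only numpy, scipy, OpenCV 4.12 (cv2) and the standard library are available. Lean on these libraries where they do the work, as an engineer would, in place of code of your own. Each camera call takes 0.05 s, during which the arm holds its last target. There are 200 camera calls.

## Working session

There is one attempt and no reset: what is moved stays moved. The work goes in short steps, Python scripts to look and compute and a tool call to move; the robot and the scene stay as the last step left them, time stands still between calls to the robot, and variables do not carry over. Pictures are saved under pics/ and viewed, at most 10 in all, crops included, and the job is handed in when it is done.

Besides the shell and the picture viewer there is one more tool, called after ">>>" as name(argument=value, ...), one argument or row to a line, values as JSON. play_rows: Moves the arm, as the interface text tells. Its arguments: {"type":"object","properties":{"moves":{"type":"array","items":{"type":"array","items":{"type":"array","items":{"type":"number"}}}},"gripper":{"type":"number"},"squeeze":{"type":"number"}},"required":["moves"]}

```bash
mkdir -p pics; python3 - <<'E'
from plant import readout, read_camera, camera_info
import cv2
o=readout.get_obs(); print(o)
for n in("top","scene"):
    im=read_camera(n); cv2.imwrite(f"pics/{n}0.png",im[:,:,::-1]); i=camera_info(n); print(n,i)
E
```

```text
{'time': 0.0, 'joints': array([ 1.31800589e+00,  4.23826548e-01,  1.63068663e+00, -3.12500823e-05,
        1.08859106e+00, -1.90104430e-02]), 'qd': array([ 5.85359451e-07,  2.41061973e-04, -1.23532800e-03, -3.30226973e-04,
        7.10194733e-04,  5.35501259e-05]), 'effort': array([ 2.43474795e-03, -5.44635057e+01, -2.73666698e+01,  6.43744273e-02,
        2.28651072e-02, -1.28777656e-04]), 'tool_pos': array([144.64305496, 607.49278222, 240.91192173]), 'tcp_rot': array([-3.14008082e+00, -1.07426377e-06,  2.90782717e+00]), 'force': array([-0.672954  ,  0.0973271 ,  0.02630236]), 'ft_torque': array([-0.01128738,  0.00418776, -0.00492413]), 'finger_force': 0.0, 'opening': 87.57065888519365}
top {'K': array([[442.38752325,   0.        , 320.54668676],
       [  0.        , 442.38752325, 236.63934216],
       [  0.        ,   0.        ,   1.        ]]), 'dist_coeffs': array([-0.05787237,  0.        ,  0.        ,  0.        ,  0.        ]), 'R': array([[-2.95750552e-03, -9.99788831e-01,  2.03358423e-02],
       [-9.88232417e-01, -1.87900211e-04, -1.52959652e-01],
       [ 1.52931172e-01, -2.05489176e-02, -9.88023177e-01]]), 't': array([  -6.46664054,  592.8803354 , 1113.30353871])}
scene {'K': array([[584.95624269,   0.        , 315.25114861],
       [  0.        , 584.95624269, 248.91233367],
       [  0.        ,   0.        ,   1.        ]]), 'dist_coeffs': array([0.01385846, 0.        , 0.        , 0.        , 0.        ]), 'R': array([[ 0.83957685, -0.54307615, -0.01337978],
       [-0.37639105, -0.56377487, -0.73517867],
       [ 0.39171481,  0.62227502, -0.67774133]]), 't': array([-502.76559384,  272.54993079, 1203.18543924])}
```

View pics/top0.png

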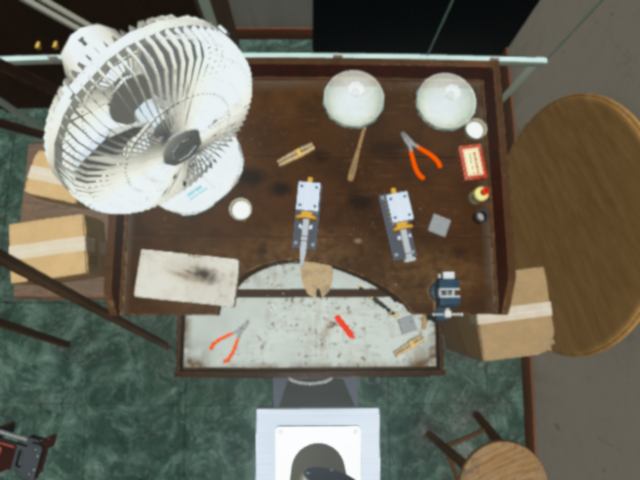

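View pics/scene0.png

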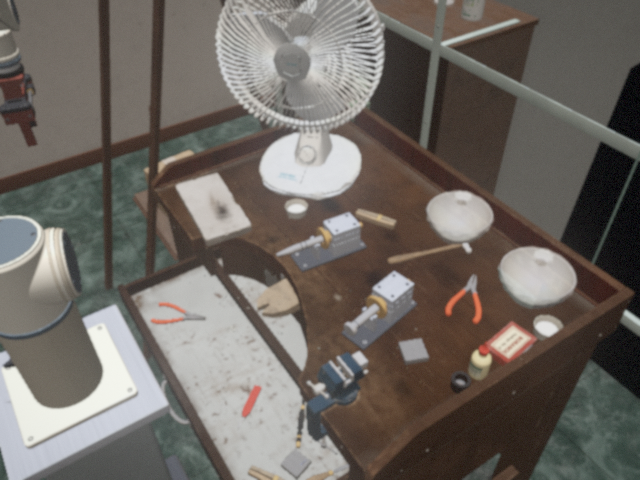

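The top view shows the nozzle station (a) on the left: block at about (308,190), nozzle tip (303,260). The plug station (b) is on the right: block (398,205), cap (409,258). The board is at (187,278), the dish at (240,209) and the steel block at (439,224). The fan stands behind the board.

```bash
cat > h.py <<'E'
import numpy as np, cv2
from scipy.spatial.transform import Rotation as Ro
def ray(info,px):
    p=cv2.undistortPoints(np.array([[px]],float),info["K"],info["dist_coeffs"])[0,0]
    R,t=np.array(info["R"]),np.array(info["t"]); return -R.T@t, R.T@np.array([p[0],p[1],1.])
def onz(info,px,z):
    c,d=ray(info,px); return c+d*(z-c[2])/d[2]
def proj(info,P):
    return cv2.projectPoints(np.array(P,float).reshape(-1,3),cv2.Rodrigues(np.array(info["R"]))[0],np.array(info["t"]),info["K"],info["dist_coeffs"])[0][:,0]
E
python3 - <<'E'
from h import *
from plant import camera_info
i=camera_info("top")
for n,p,z in[("a blk",(308,190),83),("a coll",(305,217),83),("tip",(303,260),55),("b blk",(398,206),83),("b cap",(409,257),60),
 ("bd1",(140,249),24),("bd2",(239,258),24),("bd3",(235,307),24),("bd4",(134,296),24),("dish",(240,209),26),("steel",(439,224),16)]:
    print(n,onz(i,p,z).round())
w=camera_info("wrist");print(w)
im=cv2.imread("pics/top0.png")[170:290,120:430]; a=cv2.resize(im[:, 160:],None,fx=5,fy=5,interpolation=cv2.INTER_CUBIC)
cv2.imwrite("pics/topc.png",a)
E
```

```text
a blk [709.  25.  83.]
a coll [638.  33.  83.]
tip [531.  38.  55.]
b blk [ 667. -206.   83.]
b cap [ 537. -236.   60.]
bd1 [563. 473.  24.]
bd2 [539. 208.  24.]
bd3 [411. 216.  24.]
bd4 [439. 482.  24.]
dish [671. 209.  26.]
steel [ 632. -331.   16.]
{'K': array([[367.15683496,   0.        , 322.0586155 ],
       [  0.        , 367.15683496, 231.74571646],
       [  0.        ,   0.        ,   1.        ]]), 'dist_coeffs': array([-0.04836653,  0.        ,  0.        ,  0.        ,  0.        ]), 'R': array([[ 0.23243599,  0.97260984, -0.00189963],
       [ 0.94355419, -0.22501751,  0.24304856],
       [ 0.23596397, -0.05828563, -0.97001226]]), 't': array([-624.17228284,  -29.10586497,  390.94944482])}
```

View pics/topc.png

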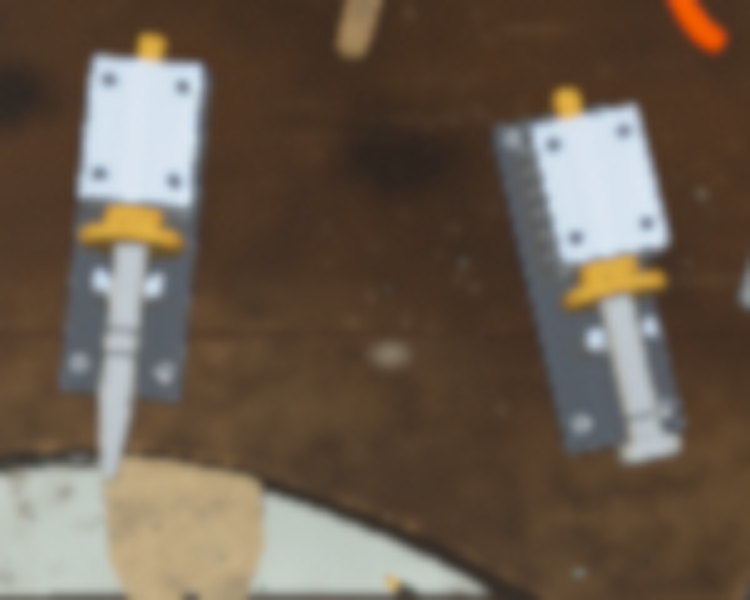

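```bash
cat > fit.py <<'E'
from h import *
from plant import camera_info
from scipy.optimize import least_squares
i=camera_info("top")
def cv(p): return (np.array(p)+.5)/5-.5+[280,170]
def fit(obj,pix,x0):
    obj=np.array(obj,float);pix=np.array(pix)
    def w(s): c,n=np.cos(s[2]),np.sin(s[2]); return np.c_[s[0]+c*obj[:,0]-n*obj[:,1],s[1]+n*obj[:,0]+c*obj[:,1],obj[:,2]]
    r=least_squares(lambda s:(proj(i,w(s))-pix).ravel(),x0); return r.x,r.fun.reshape(-1,2)
rect=[(37,28,83),(37,-28,83),(-37,-28,83),(-37,28,83)]
if __name__=="__main__":
    for n,c,x0 in[("a",[(92,55),(207,65),(193,208),(78,195)],[709,25,0]),("b",[(528,122),(637,103),(669,243),(563,265)],[667,-206,.2])]:
        s,e=fit(rect,cv(c),x0); print(n,s.round(3),e.round(1).tolist())
        ax=lambda x,z=55:[s[0]+x*np.cos(s[2]),s[1]+x*np.sin(s[2]),z]
        print(" collar,mid,tip/cap px(crop):",((proj(i,[ax(-55,83),ax(-80,63),ax(-175),ax(-139)])-[280,170]+.5)*5-.5).round())
    bd=[(64,134,24),(64,-134,24),(-64,-134,24),(-64,134,24)]
    s,e=fit(bd,[(140,249),(239,258),(235,307),(134,296)],[488,345,-.1]);print(s.round(3),e.round(1).tolist())
    w=camera_info("wrist"); print(-w["R"].T@w["t"])
    # fan head extents at two heights
    for z in(200,400):print(z,[onz(i,p,z).round() for p in[(250,110),(190,213),(120,213)]])
E
python3 fit.py
```

```text
a [ 6.93667e+02  2.51620e+01 -9.70000e-02] [[0.7, 0.2], [-0.7, 0.3], [-0.6, -0.5], [0.6, 0.0]]
 collar,mid,tip/cap px(crop): [[132. 235.]
 [128. 290.]
 [110. 473.]
 [117. 404.]]
b [ 6.66553e+02 -2.10143e+02  1.97000e-01] [[0.6, 0.5], [-0.3, 0.3], [-0.2, -0.3], [-0.1, -0.5]]
 collar,mid,tip/cap px(crop): [[623. 286.]
 [626. 339.]
 [664. 520.]
 [649. 452.]]
[ 4.87818e+02  3.44718e+02 -9.10000e-02] [[0.3, -0.4], [1.0, -0.1], [-0.6, -0.4], [-0.8, 0.9]]
[ 80.29307957 623.31351162 385.1141987 ]
200 [array([874., 163., 200.]), array([624., 294., 200.]), array([624., 456., 200.])]
400 [array([781., 133., 400.]), array([582., 238., 400.]), array([582., 367., 400.])]
```

>>> play_rows(
  moves=[
    [[472,-575,-40,0,0,0.137],[472,-575,-40,0,0,0.137],[472,-575,-40,0,0,0.137],[472,-575,-40,0,0,0.137],[472,-575,-40,0,0,0.137],[472,-575,-40,0,0,0.137],[472,-575,-40,0,0,0.137],[472,-575,-40,0,0,0.137],[472,-575,-40,0,0,0.137],[472,-575,-40,0,0,0.137],[472,-575,-40,0,0,0.137],[472,-575,-40,0,0,0.137],[472,-575,-40,0,0,0.137],[472,-575,-40,0,0,0.137],[472,-575,-40,0,0,0.137],[472,-575,-40,0,0,0.137],[472,-575,-40,0,0,0.137],[472,-575,-40,0,0,0.137],[472,-575,-40,0,0,0.137]],
  ],
  gripper=0.4,
)

```text
time: 2.0
tool_pos: [615.8, 34.2, 201.7]
tcp_rot: [3.142, -0.001, 3.046]
force: [-0.0, -0.9, 0.0]
opening: 35.0
finger_force: 0.0
```

```bash
cat > wv.py <<'E'
import sys
from h import *
from plant import readout, read_camera, camera_info
o=readout.get_obs(); w=camera_info("wrist"); im=read_camera("wrist")[:,:,::-1].copy()
print(o["time"],o["tool_pos"].round(1),o["tcp_rot"].round(3),o["opening"],o["force"].round(1))
def st(s,pts): 
    c,n=np.cos(s[2]),np.sin(s[2]); return [(s[0]+c*x-n*y,s[1]+n*x+c*y,z) for x,y,z in pts]
A=(693.7,25.2,-.097); B=(666.5,-210.1,.197)
S=A if sys.argv[2]=="a" else B
pts=[(37,28,83),(37,-28,83),(-37,-28,83),(-37,28,83),(-55,0,83),(-55,28,55),(-55,-28,55)]
pts+= [(-175,0,55),(-135,9,55),(-135,-9,55)] if S is A else [(-139,16,55),(-139,-16,55),(-139,0,71)]
for p in proj(w,st(S,pts)): cv2.drawMarker(im,tuple(int(round(v)) for v in p),(0,0,255),cv2.MARKER_CROSS,9,1)
cv2.imwrite(sys.argv[1],im)
E
python3 wv.py pics/w1.png a
```

```text
2.0 [615.8  34.2 201.7] [ 3.142e+00 -1.000e-03  3.046e+00] 34.9756613585712 [-0.  -0.9  0. ]
```

View pics/w1.png

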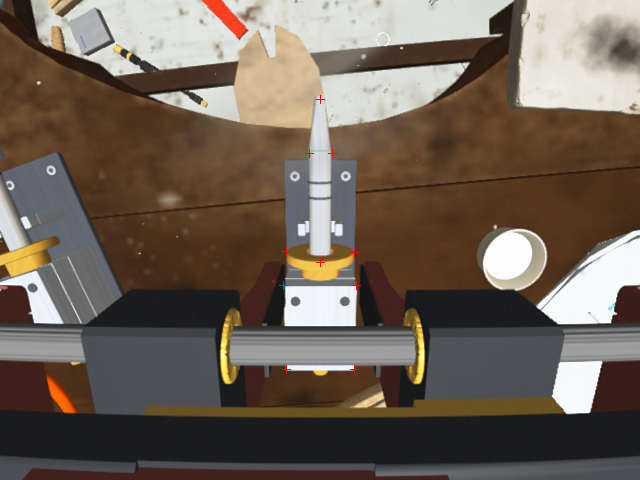

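The predicted points land on the block, collar and nozzle within 1–2 px (collar top at about (320,263), nozzle tip (320,99)). The pose of station_a is confirmed, so I go down astride the tube.

>>> play_rows(
  moves=[
    [[-3,0,-50,0,0,0],[-3,0,-90,0,0,0],[-3,0,-122,0,0,0],[-3,0,-122,0,0,0],[-3,0,-122,0,0,0]],
  ],
)

```text
time: 2.55
tool_pos: [613.3, 33.8, 79.6]
tcp_rot: [-3.141, -0.001, 3.046]
force: [0.0, 0.1, 0.0]
opening: 35.0
finger_force: 0.0
```

>>> play_rows(
  moves=[
    [[4,-0.4,0,0,0,0],[8,-0.8,0,0,0,0],[12,-1.2,0,0,0,0],[14,-1.4,0,0,0,0],[16,-1.6,0,0,0,0],[16,-1.6,0,0,0,0]],
  ],
)

```text
time: 3.15
tool_pos: [629.6, 31.4, 79.7]
tcp_rot: [-3.142, -0.001, 3.045]
force: [-1.8, 0.1, 0.9]
opening: 35.4
finger_force: 1.2
```

>>> play_rows(
  moves=[
    [[2,-0.2,0,0,0,0],[4,-0.4,0,0,0,0],[6,-0.6,0,0,0,0],[7,-0.7,0,0,0,0],[8,-0.8,0,0,0,0],[8,-0.8,0,0,0,0],[8,-0.8,0,0,0,0],[8,-0.8,0,0,0,0],[8,-0.8,0,0,0,0],[8,-0.8,0,0,0,0],[8,-0.8,0,0,0,0],[8,-0.8,0,0,0,0]],
  ],
)

```text
time: 4.35
tool_pos: [635.0, 30.8, 79.3]
tcp_rot: [-3.141, -0.006, 3.045]
force: [-11.8, 3.0, 8.2]
opening: 35.0
finger_force: 5.9
```

```bash
python3 wv.py pics/w2.png a
```

```text
4.35 [635.   30.8  79.3] [-3.141 -0.006  3.045] 35.011185690253946 [-11.8   3.    8.2]
```

View pics/w2.png

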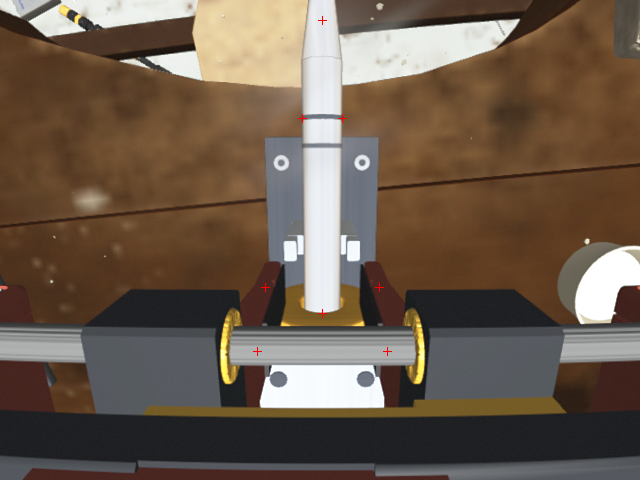

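The picture shows the nozzle has sprung out: the taper starts at about (322,57), against 118 when gripped. I back off along the tube, go down and grip at its middle.

>>> play_rows(
  moves=[
    [[-12,1.2,0,0,0,0],[-30,3,0,0,0,0],[-46,4.5,0,0,0,0],[-46,4.5,0,0,0,0],[-46,4.5,-8,0,0,0],[-46,4.5,-12,0,0,0],[-46,4.5,-12,0,0,0]],
  ],
)

```text
time: 5.1
tool_pos: [592.1, 35.0, 66.7]
tcp_rot: [-3.141, -0.0, 3.045]
force: [-0.7, 0.4, 0.5]
opening: 35.3
finger_force: 0.0
```

>>> play_rows(
  moves=[
    [[0,0,0,0,0,0],[0,0,0,0,0,0],[0,0,0,0,0,0],[0,0,0,0,0,0],[0,0,0,0,0,0],[0,0,0,0,0,0]],
  ],
  gripper=0,
  squeeze=30,
)

```text
time: 5.7
tool_pos: [591.8, 35.1, 67.8]
tcp_rot: [3.142, 0.0, 3.045]
force: [0.8, -0.9, -0.9]
opening: 17.4
finger_force: 30.0
```

>>> play_rows(
  moves=[
    [[-5,0.5,0,0,0,0],[-15,1.5,0,0,0,0],[-25,2.4,0,0,0,0],[-35,3.4,0,0,0,0],[-45,4.4,0,0,0,0],[-55,5.3,0,0,0,0],[-65,6.3,0,0,0,0],[-65,6.3,20,0,0,0],[-65,6.3,50,0,0,0],[-65,6.3,50,0,0,0]],
  ],
)

```text
time: 6.7
tool_pos: [528.5, 41.6, 120.6]
tcp_rot: [3.141, 0.006, 3.045]
force: [-0.1, -1.3, -2.3]
opening: 17.4
finger_force: 30.0
```

```bash
python3 wv.py pics/w3.png a; python3 -c "
import cv2;from plant import read_camera
im=read_camera('top')[:,:,::-1];cv2.imwrite('pics/top3.png',im)
s=read_camera('scene')[:,:,::-1]
w=cv2.imread('pics/w3.png')
import numpy as np
cv2.imwrite('pics/m3.png',cv2.resize(np.hstack([w,s]),(800,300)))"
```

```text
6.7 [528.5  41.6 120.6] [3.141 0.006 3.045] 17.433546265053625 [-0.1 -1.3 -2.3]
```

View pics/m3.png

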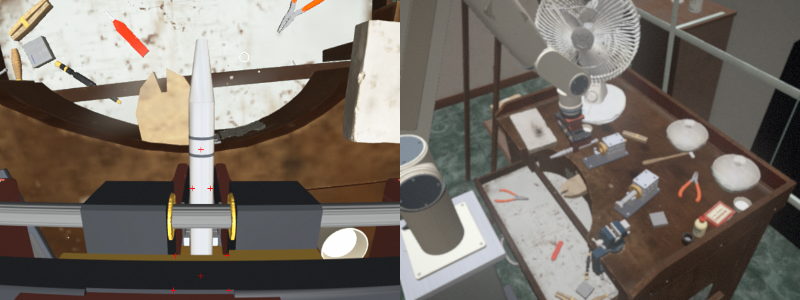

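The nozzle is held level and clear of the coupling. Next I carry it to the board.

>>> play_rows(
  moves=[
    [[-8,40,0,0,0,0],[-15,80,0,0,0,0],[-20,120,0,0,0,0],[-25,160,0,0,0,0],[-30,200,0,0,0,0],[-35,240,0,0,0,0],[-40,265,0,0,0,0],[-40,279,0,0,0,0],[-40,279,-20,0,0,0],[-40,279,-40,0,0,0],[-40,279,-55,0,0,0],[-40,279,-62,0,0,0],[-40,279,-64,0,0,0],[-40,279,-66,0,0,0],[-40,279,-66,0,0,0],[-40,279,-66,0,0,0]],
  ],
)

```text
time: 8.45
tool_pos: [487.2, 320.6, 52.3]
tcp_rot: [3.141, 0.001, 3.045]
force: [0.7, 0.2, -1.9]
opening: 17.2
finger_force: 30.0
```

>>> play_rows(
  moves=[
    [[0,0,-1,0,0,0],[0,0,-2,0,0,0],[0,0,-3,0,0,0],[0,0,-4,0,0,0],[0,0,-4,0,0,0],[0,0,-4,0,0,0]],
  ],
)

```text
time: 9.05
tool_pos: [486.9, 320.5, 47.8]
tcp_rot: [3.141, 0.0, 3.045]
force: [1.0, -0.1, 0.8]
opening: 17.2
finger_force: 30.0
```

>>> play_rows(
  moves=[
    [[0,0,-0.5,0,0,0],[0,0,-1,0,0,0],[0,0,-1,0,0,0],[0,0,-1,0,0,0],[0,0,-1,0,0,0]],
  ],
)

```text
time: 9.55
tool_pos: [487.0, 320.5, 47.2]
tcp_rot: [3.141, 0.0, 3.045]
force: [0.1, -1.5, 6.0]
opening: 17.5
finger_force: 30.0
```

It is touching the board, with about 6 N upward. I release and lift.

>>> play_rows(
  moves=[
    [[0,0,0.5,0,0,0],[0,0,0.5,0,0,0],[0,0,0.5,0,0,0],[0,0,0.5,0,0,0],[0,0,0.5,0,0,0],[0,0,0.5,0,0,0],[0,0,10,0,0,0],[0,0,40,0,0,0],[0,0,80,0,0,0],[0,0,120,0,0,0],[0,0,120,0,0,0]],
  ],
  gripper=0.45,
)

```text
time: 10.65
tool_pos: [489.7, 322.3, 172.8]
tcp_rot: [3.135, 0.008, 3.045]
force: [0.1, 0.3, 0.7]
opening: 39.6
finger_force: 0.0
```

```bash
python3 wv.py pics/w4.png a
```

```text
10.65 [489.7 322.3 172.8] [3.135 0.008 3.045] 39.644776814801425 [0.1 0.3 0.7]
```

View pics/w4.png

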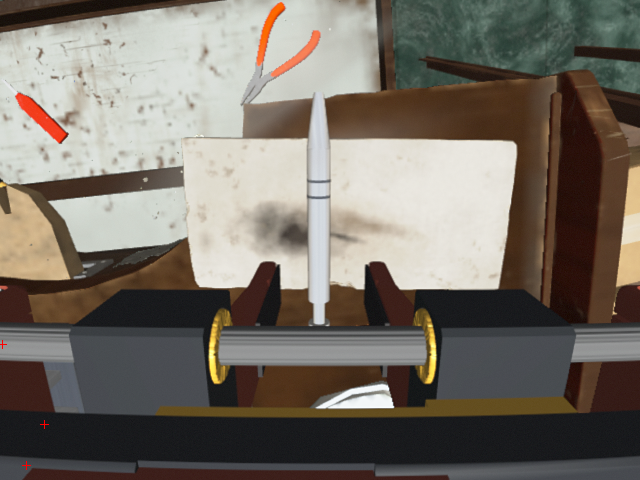

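The nozzle lies on the board at about (319,220), with its straight part across the full board width. Next I go to the plug with the gripper shut.

>>> play_rows(
  moves=[
    [[13,-564,0,0,0,0.294],[13,-564,0,0,0,0.294],[13,-564,0,0,0,0.294],[13,-564,0,0,0,0.294],[13,-564,0,0,0,0.294],[13,-564,0,0,0,0.294],[13,-564,0,0,0,0.294],[13,-564,0,0,0,0.294],[13,-564,0,0,0,0.294],[13,-564,0,0,0,0.294],[13,-564,0,0,0,0.294],[13,-564,0,0,0,0.294],[13,-564,0,0,0,0.294],[13,-564,0,0,0,0.294],[13,-564,0,0,0,0.294],[13,-564,0,0,0,0.294]],
  ],
  gripper=0,
)

```text
time: 12.3
tool_pos: [499.7, -242.0, 166.5]
tcp_rot: [3.141, -0.001, -2.942]
force: [-0.1, -0.9, 0.7]
opening: 0.6
finger_force: 0.0
```

```bash
python3 wv.py pics/w5.png b; python3 -c "
import cv2;from plant import read_camera
import numpy as np
s=read_camera('scene')[:,:,::-1]
w=cv2.imread('pics/w5.png')
cv2.imwrite('pics/m5.png',cv2.resize(np.hstack([w,s]),(800,300)))"
```

```text
12.3 [ 499.7 -242.   166.5] [ 3.141e+00 -1.000e-03 -2.942e+00] 0.578824884286066 [-0.1 -0.9  0.7]
```

View pics/m5.png

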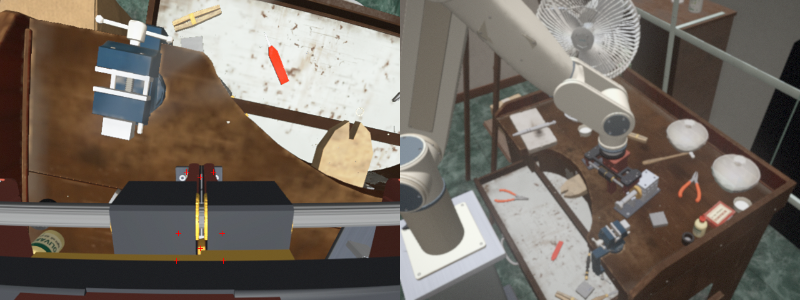

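```bash
python3 -c "
from h import *;from plant import camera_info
w=camera_info('wrist')
for p in[(260,275),(280,265),(315,190),(300,90)]:print(p,[onz(w,p,z).round() for z in(30,90)])"
```

```text
(260, 275) [array([ 549., -284.,   30.]), array([ 525., -278.,   90.])]
(280, 265) [array([ 538., -269.,   30.]), array([ 516., -266.,   90.])]
(315, 190) [array([ 473., -253.,   30.]), array([ 465., -254.,   90.])]
(300, 90) [array([ 403., -278.,   30.]), array([ 410., -273.,   90.])]
```

```bash
python3 -c "
from h import *;from plant import camera_info
w=camera_info('wrist')
for p in[(184,222),(224,216),(256,150),(240,75)]:print(p,[onz(w,p,z).round() for z in(50,110)])
c,s=np.cos(.197),np.sin(.197)
for x0 in(-170,-149):
  print([ (666.5+c*(x0+a)-s*b, -210.1+s*(x0+a)+c*b) for a,b in[(-38,-89),(38,-89)]])
i=camera_info('scene')
for p in[(590,245),(610,215),(620,235)]: print(p,[onz(i,((p[0]-400)*1.6,p[1]*1.6),z).round() for z in(50,110)])
"
```

```text
(184, 222) [array([ 512., -343.,   50.]), array([ 494., -323.,  110.])]
(224, 216) [array([ 502., -315.,   50.]), array([ 486., -301.,  110.])]
(256, 150) [array([ 451., -299.,   50.]), array([ 447., -289.,  110.])]
(240, 75) [array([ 404., -317.,   50.]), array([ 411., -303.,  110.])]
[(np.float64(479.9429131641749), np.float64(-338.09005176704324)), (np.float64(554.4729344370675), np.float64(-323.21470541604396))]
[(np.float64(500.5367348316847), np.float64(-333.9797586963724)), (np.float64(575.0667561045773), np.float64(-319.1044123453731))]
(590, 245) [array([ 371., -314.,   50.]), array([ 351., -349.,  110.])]
(610, 215) [array([ 487., -253.,   50.]), array([ 460., -292.,  110.])]
(620, 235) [array([ 468., -335.,   50.]), array([ 442., -368.,  110.])]
```

```bash
python3 -c "
import cv2,numpy as np
a=cv2.imread('pics/top0.png')[260:330,420:480]; b=cv2.imread('pics/scene0.png')[340:420,300:380]; c=cv2.imread('pics/w5.png')[20:240,130:280]
r=lambda m,f:cv2.resize(m,None,fx=f,fy=f,interpolation=cv2.INTER_CUBIC)
o=np.zeros((480,800,3),np.uint8)
for m,x in((r(a,4),0),(r(b,4),242),(r(c,1.5),565)): o[:m.shape[0],x:x+m.shape[1]]=m[:, :800-x]
cv2.imwrite('pics/v.png',o)"
```

```text
(no output)
```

View pics/v.png

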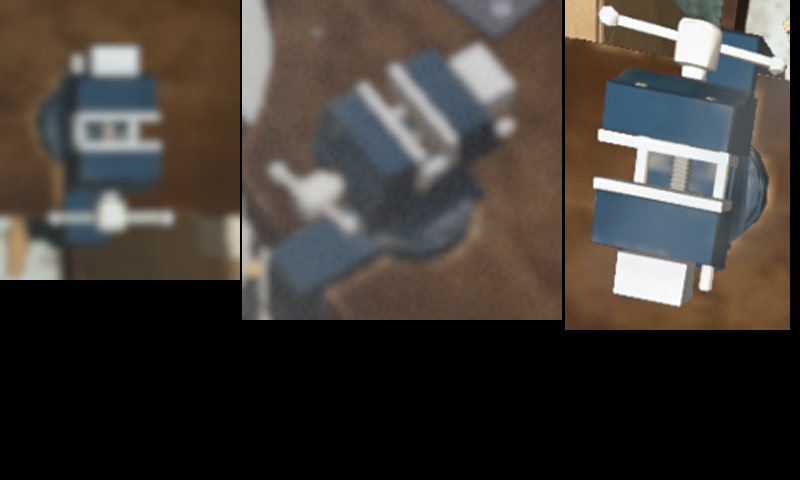

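```bash
python3 -c "
from h import *;from plant import camera_info
def tri(obs):
    A=np.zeros((3,3));b=np.zeros(3)
    for n,p in obs:
        c,d=ray(camera_info(n),p);d/=np.linalg.norm(d);M=np.eye(3)-np.outer(d,d);A+=M;b+=M@c
    X=np.linalg.solve(A,b);return X.round(),[(proj(camera_info(n),X)[0]-p).round(1).tolist() for n,p in obs]
print(tri([('top',(438.75,289)),('scene',(338.75,357)),('wrist',(240,156.7))]))
print(tri([('top',(442.5,271.2)),('scene',(359.5,350.7)),('wrist',(210,221))]))
"
```

```text
(array([ 455., -303.,   84.]), [[0.0, -0.6], [-1.3, 0.3], [-1.9, 1.2]])
(array([ 499., -315.,   85.]), [[0.2, -0.0], [-0.5, 0.3], [0.1, 1.7]])
```

Triangulation puts the vise top at about 85 mm. The gripper body will stay above 120 mm, so there is room to descend behind the cap and push.

>>> play_rows(
  moves=[
    [[0,0,-40,0,0,0],[0,0,-80,0,0,0],[0,0,-104,0,0,0],[0,0,-104,0,0,0],[8,1.6,-104,0,0,0],[14,2.8,-104,0,0,0],[18,3.6,-104,0,0,0],[22,4.4,-104,0,0,0],[22,4.4,-104,0,0,0]],
  ],
)

```text
time: 13.3
tool_pos: [522.2, -239.2, 63.8]
tcp_rot: [-3.141, 0.0, -2.944]
force: [-2.9, 0.5, 2.4]
opening: 0.7
finger_force: 1.4
```

>>> play_rows(
  moves=[
    [[4,0.8,0,0,0,0],[8,1.6,0,0,0,0],[12,2.4,0,0,0,0],[15,3,0,0,0,0],[18,3.6,0,0,0,0],[20,4,0,0,0,0],[22,4.4,0,0,0,0],[24,4.8,0,0,0,0],[24,4.8,0,0,0,0]],
  ],
)

```text
time: 14.2
tool_pos: [544.0, -234.4, 63.2]
tcp_rot: [3.14, -0.003, -2.944]
force: [-9.9, -2.3, 5.9]
opening: 0.6
finger_force: 4.9
```

>>> play_rows(
  moves=[
    [[2,0.4,0,0,0,0],[4,0.8,0,0,0,0],[6,1.2,0,0,0,0],[6,1.2,0,0,0,0],[6,1.2,0,0,0,0]],
  ],
)

```text
time: 14.7
tool_pos: [544.5, -233.0, 62.7]
tcp_rot: [3.136, -0.013, -2.944]
force: [-28.4, -5.4, 18.9]
opening: 0.7
finger_force: 14.1
```

The push now meets a firm stop (about 29 N, no further travel). I back off and check that the plug stays in.

>>> play_rows(
  moves=[
    [[-6,-1.2,0,0,0,0],[-20,-4,0,0,0,0],[-45,-9,0,0,0,0],[-70,-14,0,0,0,0],[-70,-14,50,0,0,0],[-70,-14,95,0,0,0],[-50,-14,120,0,0,0],[-50,-14,120,0,0,0],[-50,-14,120,0,0,0]],
  ],
)

```text
time: 15.6
tool_pos: [502.0, -247.2, 183.1]
tcp_rot: [-3.14, 0.002, -2.944]
force: [-0.7, -1.1, -0.4]
opening: 0.1
finger_force: 0.0
```

```bash
python3 wv.py pics/w6.png b; python3 -c "
import cv2;from plant import read_camera
import numpy as np
t=read_camera('top')[:,:,::-1];w=cv2.imread('pics/w6.png')
r=lambda m,f:cv2.resize(m,None,fx=f,fy=f,interpolation=cv2.INTER_CUBIC)
o=np.zeros((600,800,3),np.uint8)
o[:300,:400]=cv2.resize(t,(400,300)); o[:300,400:]=cv2.resize(w,(400,300))
c=r(t[180:280,370:450],3); o[300:,:240]=c
c=r(t[230:320,120:280],3); o[300:570,300:780]=c
cv2.imwrite('pics/m6.png',o)"
```

```text
15.6 [ 502.  -247.2  183.1] [-3.140e+00  2.000e-03 -2.944e+00] 0.09915172689510586 [-0.7 -1.1 -0.4]
```

View pics/m6.png

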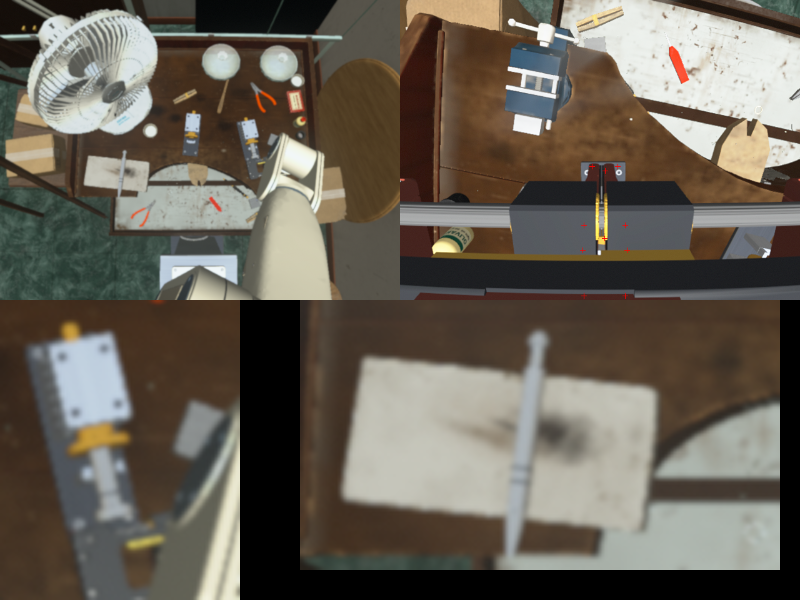

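```bash
python3 -c "
from h import *;from plant import camera_info
i=camera_info('top');c,s=np.cos(.197),np.sin(.197)
for x in(-112,-116,-119.5,-126,-138):
  P=[(666.5+c*x,-210.1+s*x,z) for z in(55,71)]; q=proj(i,P); print(x,((q-[370,180]+.5)*3-.5+[0,300]).round(0).tolist())
for x in(-47,-55): print('collar top',x,((proj(i,[(666.5+c*x,-210.1+s*x,83)])-[370,180]+.5)*3-.5+[0,300]).round(0).tolist())
"
```

```text
-112 [[112.0, 511.0], [116.0, 508.0]]
-116 [[113.0, 515.0], [117.0, 513.0]]
-119.5 [[114.0, 519.0], [118.0, 517.0]]
-126 [[116.0, 526.0], [120.0, 524.0]]
-138 [[119.0, 540.0], [123.0, 538.0]]
collar top -47 [[102.0, 432.0]]
collar top -55 [[104.0, 441.0]]
```

```bash
python3 - <<'E'
from h import *;from plant import camera_info,read_camera
from scipy.ndimage import map_coordinates as mc
i=camera_info('top');c,s=np.cos(.197),np.sin(.197)
new=read_camera('top').astype(float); old=cv2.imread('pics/top0.png')[:,:,::-1].astype(float)
xs=np.arange(-160,-35,1.)
def prof(im,lat,z,ch):
    r=0
    for l in lat:
        q=proj(i,np.c_[666.5+c*xs-s*l,-210.1+s*xs+c*l,0*xs+z]); r=r+mc(im[:,:,ch],[q[:,1],q[:,0]],order=1)
    return r/len(lat)
for n,lat,z,ch,rg in[("cap",(-8,-4,0,4,8),65,0,(-150,-100)),("collar",(-16,-12,12,16),70,0,(-70,-40)),("top",(-8,-4,0,4,8),83,2,(-62,-36))]:
    m=(xs>=rg[0])&(xs<=rg[1])
    for nm,im in(("old",old),("new",new)):
        p=prof(im,lat,z,ch)[m]; print(n,nm,p[::2].astype(int).tolist())
E
```

```text
cap old [88, 93, 101, 119, 146, 170, 182, 184, 180, 173, 168, 166, 164, 161, 157, 155, 161, 166, 168, 168, 168, 167, 166, 166, 166, 166]
cap new [90, 100, 108, 110, 101, 92, 88, 90, 93, 93, 89, 85, 84, 89, 100, 118, 140, 157, 165, 164, 160, 153, 149, 147, 143, 136]
collar old [113, 101, 97, 97, 102, 114, 137, 169, 195, 206, 201, 188, 175, 167, 163, 161]
collar new [103, 92, 88, 89, 92, 103, 122, 151, 174, 183, 180, 167, 156, 149, 145, 143]
top old [139, 117, 92, 74, 68, 68, 67, 67, 68, 73, 91, 126, 174, 214]
top new [123, 103, 82, 67, 62, 61, 61, 61, 62, 66, 81, 112, 155, 193]
```

The cap has moved in by 23 mm to about x = -116 mm, and the collar profile matches the start, so the collar is out and the plug is gripped. The nozzle lies across the board, so I hand in.

```bash
python3 -c "
from plant import order;print(order.hand_in())"
```

```text
the job is handed in; nothing more can be done
None
```

I released the nozzle and laid it on the soldering board, pushed the plug home until it was gripped, and handed the job in at about 16 s; the hand-in gave no verdict.

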